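# Line up the kitchen canisters by size

## Robot

A 6-joint arm with a two-finger parallel gripper is mounted at the origin on the work surface. World frame = base frame: x ahead of the robot, y to its left, z up, the work surface at z = 0. Lengths are in m, angles in rad, forces in N, time in s.
With the tool pointing down it reaches from about 0.275 to 1 m from the base axis. Payload 8.4 kg.
Tool frame: the origin (TCP) lies on the centre line of the jaws, within the pads' length; the fingertips stand 25 mm ahead of it and the grasp point (between the pads) lies 6 mm ahead of it; x points along the fingers, y is the direction in which the jaws open and shut, and the axes are right-handed (so a half turn about x gives the same grasp; the last joint's range is limited). The gripper opens to 85 mm and grips with 20 to 120 N. Pads are 22 mm wide; open, the fingers measure 114 mm over their backs; the gripper's body (76 mm by 85 mm) begins 54 mm behind the grasp point. The pads swing forward as they close: fully open they stand 13 mm farther back than shut.
Start: joints at [-1.183, 0.353, 1.633, -0, 1.155, -0.002], TCP at [0.238, -0.578, 0.256] pointing down, gripper open.
Joint ranges: [-2.63, 2.63], [-0.92, 2.1], [0.06, 2.66], [-1.3, 4.44], [0, 2.69], [-3.02, 3.02]. Speed limits (rad/s): [2.22, 2.22, 2.79, 3.14, 3.14, 3.14].

## Interface

Orientations are given as [roll, pitch, yaw] about the fixed x, y, z axes, in that order (R = Rz(yaw) Ry(pitch) Rx(roll)).
In Python, from station import bot, imaging, workorder gives the robot as it stands.
- The arm moves only by the tool servo_tool, never from a script. Its argument "plan" is a list that holds one entry, the list of rows, each a list of 7 numbers: the shift along the tool's x, y, z in units of 150 mm (1.0 is 150 mm), then the turn, a rotation vector about the tool's x, y, z in units of 0.15 rad (1.0 is 0.15 rad), then the closure, from 0 (fully open) to 1 (shut). In form: [[[x, y, z, wx, wy, wz, gripper], ...]]. A call has 1 to 5 rows; each row shifts and turns the commanded pose from where the row before left it, along the tool's axes as they then stand; what a row does not reach is not made up. A row lasts 1/10 s, in which the tool goes at most 50 mm and 8.59 degrees, less where a joint would pass 70% of its speed; a pose out of reach is approached as far as the arm can. A call with a number of a shift or a turn outside -1 to 1 is refused whole. A call with a gripper value outside its range is refused whole. The fingers move at their own pace and stop on an object; "newtons" is the grip in N (left out, the last holds). Time passes only in rows, so rows that do not move let the fingers close. It gives the time, the measured TCP pose, the force and the opening at its end, in the units of the state.
- bot.read_state(): the state, without advancing time (a new reading comes with each control period).
- imaging.capture(name): name is "side" or "top" or "wrist"; returns (picture, depth): 384x512x3 uint8, red, green, blue; 384x512 float32, m along the optical axis (not along the pixel's ray), 0 where there is no reading.
- imaging.camera_info(name): a dict with "fovy" (degrees; the focal length in pixels is half the picture's height over the tangent of half this angle, whatever the lens; pixels are square), "cx", "cy" (the principal point, pixels), "cam_to_world" (4x4, takes a point from camera to world coordinates); the wrist camera has in their place "T_tool_cam" (4x4, takes a point from camera to tool coordinates, whose origin is the TCP and whose axes are the tool frame's). Camera axes: x right, y up, looking along -z (the intrinsics and any distortion apply to the point x, -y, -z); pixel columns grow to the right and rows downward; lengths in m; the calibration is good to about 2 mm. A picture is of the moment at which its call begins: read the wrist's pose just before it. camera_info takes no time and is no camera call.
- workorder.job_done(): hands the job in, once; it reports no verdict.
The state is a dict: "time": time; "joint_pos": joint angles; "dq": joint speeds; "joint_efforts": joint torques, N m; "eef_pos": TCP position; "ee_rot": TCP orientation; "force": force on the tool from outside, world axes, zero at the start; "moment": the same for the moment, N m; "opening": finger opening in m.
Only numpy, scipy, OpenCV 4.12 (cv2) and the standard library are available. Lean on these libraries where they do the work, as an engineer would, in place of code of your own. Each camera call takes 0.05 s, during which the arm holds its last target.

## Task

Line up the four white lidded canisters on the wooden board at the back of the counter, one in the middle of each round cork mat, in order of size: the largest on the mat next to the dark wooden pepper mill, then each next smaller one, so that the smallest is at the end farthest from the mill. Set each down upright, never letting one drop or tip over, and leave the pepper mill standing where it is.

Things in the scene. Friction and masses are not known exactly. Their poses are not given: they have to be found in the camera images.
- canister_xl: The largest of four round white ceramic canisters, each with a thin blue line and a fixed lid: diameter 88 mm, 110 mm from its foot to the flat top of its lid, then an upright cylindrical pale wood knob, 24 mm in diameter and 28 mm high, on its centre (total height 138 mm). The lid does not come off, so the knob is the handle. Weighs roughly 460 g. Origin: centre of the underside, z axis up through the knob. Stands on the counter (z = 0) at the start.
- canister_l: The second largest of four round white ceramic canisters, each with a thin blue line and a fixed lid: diameter 78 mm, 90 mm from its foot to the flat top of its lid, then an upright cylindrical pale wood knob, 24 mm in diameter and 28 mm high, on its centre (total height 118 mm). The lid does not come off, so the knob is the handle. Weighs roughly 340 g. Origin: centre of the underside, z axis up through the knob. Stands on the counter (z = 0) at the start.
- canister_m: The third largest of four round white ceramic canisters, each with a thin blue line and a fixed lid: diameter 68 mm, 70 mm from its foot to the flat top of its lid, then an upright cylindrical pale wood knob, 24 mm in diameter and 28 mm high, on its centre (total height 98 mm). The lid does not come off, so the knob is the handle. Weighs roughly 240 g. Origin: centre of the underside, z axis up through the knob. Stands on the counter (z = 0) at the start.
- canister_s: The smallest of four round white ceramic canisters, each with a thin blue line and a fixed lid: diameter 58 mm, 50 mm from its foot to the flat top of its lid, then an upright cylindrical pale wood knob, 24 mm in diameter and 28 mm high, on its centre (total height 78 mm). The lid does not come off, so the knob is the handle. Weighs roughly 160 g. Origin: centre of the underside, z axis up through the knob. Stands on the counter (z = 0) at the start.
- mat1: Round cork mat, 92 mm in diameter and 4 mm thick, fixed on the wooden board; one of four alike in a row, number 1 counted from the board's -y end to its +y end. Origin: centre of its underside; its top lies 4 mm higher, 16 mm above the counter. Its y axis runs along the row. Neighbouring mats are about 105 mm apart, centre to centre.
- mat2: Round cork mat, 92 mm in diameter and 4 mm thick, fixed on the wooden board; one of four alike in a row, number 2 counted from the board's -y end to its +y end. Origin: centre of its underside; its top lies 4 mm higher, 16 mm above the counter. Its y axis runs along the row. Neighbouring mats are about 105 mm apart, centre to centre.
- mat3: Round cork mat, 92 mm in diameter and 4 mm thick, fixed on the wooden board; one of four alike in a row, number 3 counted from the board's -y end to its +y end. Origin: centre of its underside; its top lies 4 mm higher, 16 mm above the counter. Its y axis runs along the row. Neighbouring mats are about 105 mm apart, centre to centre.
- mat4: Round cork mat, 92 mm in diameter and 4 mm thick, fixed on the wooden board; one of four alike in a row, number 4 counted from the board's -y end to its +y end. Origin: centre of its underside; its top lies 4 mm higher, 16 mm above the counter. Its y axis runs along the row. Neighbouring mats are about 105 mm apart, centre to centre.
- board: Pale wooden board, fixed to the counter, 110 mm deep (its x), 430 mm long (its y) and 12 mm thick, bearing the row of four cork mats. Origin: centre of its underside, on the counter.
- mill: Turned dark wooden pepper mill, loose, standing upright on the counter just past one end of the board (either end), in line with the row; about 54 mm in diameter and 152 mm tall, about 120 mm from the centre of the nearest mat. A low green glass pot (48 mm wide, 55 mm tall) stands past the other end. Origin: centre of its foot, z axis up. Not to be moved.
Things that resemble listed ones, but are neither listed nor needed, are in the scene too. What is shaped like the canister_l but turquoise is not meant. What is shaped like the canister_s but turquoise is not meant.

How it is judged:
At the end, for the whole second after the job is handed in: Each canister stands upright (within 4.5 degrees) and at rest on its own cork mat, its centre within 13 mm of the mat's centre, in order of size with the largest on the mat nearest the pepper mill and the smallest on the mat farthest from it; the mill stands upright within 30 mm of where it was (((horizontal distance between mill and mat1 below 0.22 m and horizontal distance between canister_xl and mat1 below 0.013 m and horizontal distance between canister_l and mat2 below 0.013 m and horizontal distance between canister_m and mat3 below 0.013 m and horizontal distance between canister_s and mat4 below 0.013 m) or (horizontal distance between mill and mat4 below 0.22 m and horizontal distance between canister_xl and mat4 below 0.013 m and horizontal distance between canister_l and mat3 below 0.013 m and horizontal distance between canister_m and mat2 below 0.013 m and horizontal distance between canister_s and mat1 below 0.013 m)) and height (world z) of canister_xl between 0.012 and 0.021 m and angle between each of canister_xl, canister_l, canister_m, canister_s's own z axis and vertical below 0.08 rad and linear speed of each of canister_xl, canister_l, canister_m, canister_s below 0.02 m/s and height (world z) of canister_l between 0.012 and 0.021 m and height (world z) of canister_m between 0.012 and 0.021 m and height (world z) of canister_s between 0.012 and 0.021 m and angle between mill's own z axis and vertical below 0.1 rad and distance of mill from where it was at the start of the episode below 0.03 m); the robot touches nothing.
It fails at once if a canister is tipped over (leaning more than 40 degrees) (angle between any of canister_xl, canister_l, canister_m, canister_s's own z axis and vertical above 0.7 rad).
It fails at once if a canister is dropped: it falls faster than 0.6 m/s with no finger on it (a fall of about 20 mm) ((linear speed of canister_xl above 0.6 m/s and contact force between the fingers and canister_xl below 0.05 N) or (linear speed of canister_l above 0.6 m/s and contact force between the fingers and canister_l below 0.05 N) or (linear speed of canister_m above 0.6 m/s and contact force between the fingers and canister_m below 0.05 N) or (linear speed of canister_s above 0.6 m/s and contact force between the fingers and canister_s below 0.05 N)).
It fails at once if the pepper mill is moved more than 40 mm or tipped over (distance of mill from where it was at the start of the episode above 0.04 m or angle between mill's own z axis and vertical above 0.5 rad).
It also fails if it takes over 93 s, if anything falls off the work surface, if the arm or the gripper's body presses on something with over 40 N, if the wrist force passes 120 N, or if a joint passes its speed limit or range.

## Working session

There is one attempt and no reset: what is moved stays moved. The work goes in short steps, Python scripts to look and compute and a tool call to move; the robot and the scene stay as the last step left them, time stands still between calls to the robot, and variables do not carry over. Pictures are saved under pics/ and viewed, and the job is handed in when it is done.

Besides the shell and the picture viewer there is one more tool, called after "Call:" as name(argument=value, ...), one argument or row to a line, values as JSON. servo_tool: Moves the arm, as the interface text tells. Its arguments: {"type":"object","properties":{"plan":{"type":"array"},"newtons":{"type":"number"}},"required":["plan"]}

```bash
ls; mkdir -p pics
python3 - <<'E'
from station import bot, imaging, workorder
import cv2, numpy as np
print(bot.read_state())
for n in ("top","side","wrist"):
    i=imaging.camera_info(n); print(n,i)
    p,d=imaging.capture(n); np.savez(f'pics/{n}0.npz',p=p,d=d)
    cv2.imwrite(f'pics/{n}0.png',p[:,:,::-1])
E
```

```text
pics
{'time': 0.0, 'joint_pos': array([-1.18337223e+00,  3.53649018e-01,  1.63414573e+00,  1.08811717e-05,
        1.15516558e+00, -2.41811181e-03]), 'dq': array([-0.00129259,  0.00026724,  0.00060156,  0.00078113,  0.00134556,
        0.00154741]), 'joint_efforts': array([-6.47134984e-04, -6.05268717e+01, -3.42073059e+01,  8.74392049e-05,
        9.50434740e-03,  3.29758983e-06]), 'eef_pos': array([ 0.23735384, -0.57770399,  0.25555614]), 'ee_rot': array([-1.58048854,  1.56942862,  1.95094192]), 'force': array([-0.16431292, -0.46695191, -0.02674215]), 'moment': array([-0.01562221,  0.04317619,  0.03251112]), 'opening': 0.08531946282411373}
top {'fovy': 44.97612099962588, 'cx': 263.29334186614574, 'cy': 196.65699349417957, 'cam_to_world': array([[-0.01913998,  0.99159657, -0.12794495,  0.38567009],
       [-0.99980258, -0.01829951,  0.00774137,  0.05344538],
       [ 0.00533499,  0.12806786,  0.99175106,  1.39493774],
       [ 0.        ,  0.        ,  0.        ,  1.        ]])}
side {'fovy': 42.932981677892876, 'cx': 259.6732221248098, 'cy': 191.33771797847456, 'cam_to_world': array([[-0.75505996,  0.37399874, -0.53852521, -0.11250106],
       [-0.65558337, -0.41844962,  0.62857804,  0.8165635 ],
       [ 0.00974173,  0.82766228,  0.56114191,  0.74081462],
       [ 0.        ,  0.        ,  0.        ,  1.        ]])}
wrist {'fovy': 60.202828332337795, 'cx': 250.95610785401252, 'cy': 187.1479254084603, 'T_tool_cam': array([[ 1.55048010e-03,  2.68285803e-01, -9.63338115e-01,
        -1.18205664e-01],
       [ 9.99998787e-01, -5.56001885e-04,  1.45464068e-03,
        -4.59453063e-04],
       [-1.45358367e-04, -9.63339202e-01, -2.68286339e-01,
        -6.82396203e-02],
       [ 0.00000000e+00,  0.00000000e+00,  0.00000000e+00,
         1.00000000e+00]])}
```

View pics/top0.png

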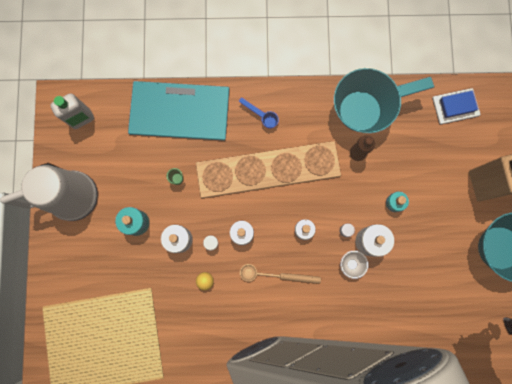

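View pics/side0.png

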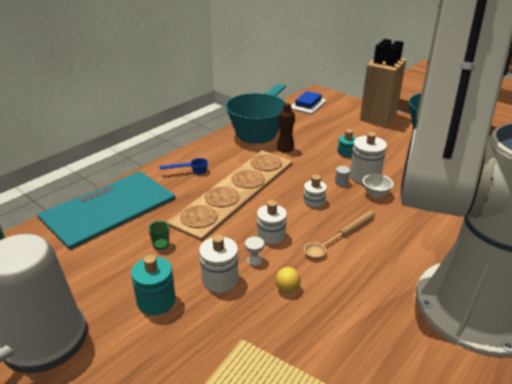

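View pics/wrist0.png

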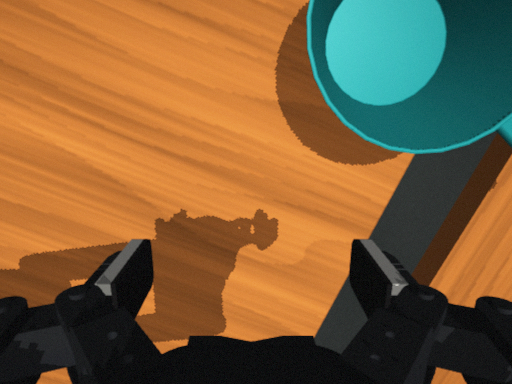

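The top view shows the mill at (365,147), past the board's right end, which is the -y end, so XL goes on mat1. The white canisters are at (175,239), (241,233), (305,229) and (378,240). Possible confusions are the turquoise canisters at (131,221) and (398,202), the white cups at (210,243) and (347,230), and the bowl at (354,265).

```bash
cat > h.py <<'E'
from station import bot, imaging, workorder
import cv2, numpy as np
from scipy.spatial.transform import Rotation as R
def Tcp(s=None):
    s=s or bot.read_state(); T=np.eye(4); T[:3,:3]=R.from_euler('xyz',s['ee_rot']).as_matrix(); T[:3,3]=s['eef_pos']; return T
def cam(n,T=None):
    i=imaging.camera_info(n); f=192/np.tan(np.radians(i['fovy']/2))
    M=i['cam_to_world'] if n!='wrist' else (Tcp() if T is None else T)@i['T_tool_cam']
    return f,i['cx'],i['cy'],M
def ray(n,u,v,z,T=None):
    f,cx,cy,M=cam(n,T); d=M[:3,:3]@np.array([(u-cx)/f,-(v-cy)/f,-1]); o=M[:3,3]
    return o+d*(z-o[2])/d[2]
def proj(n,P,T=None):
    f,cx,cy,M=cam(n,T); p=np.linalg.inv(M)@np.append(P,1); return cx+f*p[0]/-p[2], cy-f*p[1]/-p[2]
def cloud(n,d,T=None):
    f,cx,cy,M=cam(n,T); v,u=np.mgrid[:384,:512]
    p=np.stack([(u-cx)/f*d,-(v-cy)/f*d,-d,np.ones_like(d)],-1)@M.T; return p[...,:3]
E
python3 - <<'E'
from h import *
z=np.load('pics/top0.npz'); p,d=z['p'],z['d']
C=cloud('top',d)
hsv=cv2.cvtColor(p,cv2.COLOR_RGB2HSV)
print('R tool',np.round(Tcp()[:3,:3],3))
for u,v in [(175,239),(241,233),(305,229),(378,240),(131,221),(398,202)]:
    r=18; sl=(slice(v-r,v+r),slice(u-r,u+r)); P=C[sl].reshape(-1,3); zz=P[:,2]
    ok=zz>0.03
    top=np.percentile(zz,99)
    # white/turquoise lid pixels: from z histogram
    k=P[zz>top-0.012]; l=P[(zz>top-0.036)&(zz<top-0.02)]
    print((u,v),'top',top.round(4),'knob',k.mean(0).round(4),len(k),'lid',l.mean(0).round(4), 'ext',np.ptp(l[:,0]).round(3),np.ptp(l[:,1]).round(3))
print('ground',[C[v,u].round(3) for u,v in [(270,205),(300,300),(150,160)]])
print('mats',[C[v,u].round(4) for u,v in [(218,177),(250,170),(287,168),(320,160)]], 'mill',C[147,365])
crop=cv2.resize(p[130:290,110:430],None,fx=2.5,fy=2.5,interpolation=cv2.INTER_CUBIC); cv2.imwrite('pics/crop1.png',crop[:,:,::-1])
E
```

```text
R tool [[-0.     0.38  -0.925]
 [ 0.001 -0.925 -0.38 ]
 [-1.    -0.001 -0.   ]]
(175, 239) top 0.1213 knob [0.4357 0.2686 0.2509] 67 lid [0.441  0.2933 0.09  ] ext 0.073 0.076
(241, 233) top 0.1006 knob [0.4538 0.1058 0.142 ] 59 lid [0.456  0.1073 0.07  ] ext 0.063 0.066
(305, 229) top 0.0806 knob [ 0.4591 -0.0699  0.1445] 59 lid [ 0.4635 -0.0757  0.0502] ext 0.055 0.056
(378, 240) top 0.1403 knob [ 0.4237 -0.2565  0.1936] 67 lid [ 0.4255 -0.2707  0.1098] ext 0.086 0.087
(131, 221) top 0.1203 knob [0.4864 0.3961 0.207 ] 71 lid [0.494  0.4213 0.09  ] ext 0.074 0.076
(398, 202) top 0.0793 knob [ 0.5276 -0.3201  0.1814] 63 lid [ 0.5394 -0.3507  0.0494] ext 0.056 0.058
ground [array([ 0.54 ,  0.023, -0.004]), array([ 0.256, -0.06 , -0.   ]), array([0.685, 0.387, 0.001])]
mats [array([0.626 , 0.1781, 0.015 ]), array([0.6453, 0.0812, 0.0168]), array([ 0.6489, -0.0304,  0.0195]), array([ 0.6726, -0.1314,  0.015 ])] mill [ 0.6834519  -0.24308407  0.12970292]
```

View pics/crop1.png

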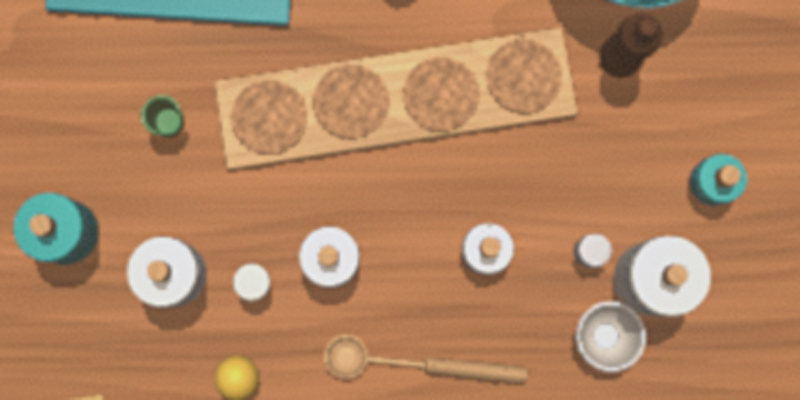

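The crop confirms the four white canisters. By depth height, (378,240) is XL, (175,239) L, (241,233) M and (305,229) S. Next I measure the centres.

Run:
```python
from h import *
z=np.load('pics/top0.npz'); p,d=z['p'],z['d']
S=6
hsv=cv2.cvtColor(cv2.resize(p,None,fx=S,fy=S,interpolation=cv2.INTER_CUBIC),cv2.COLOR_RGB2HSV)
H,Sa,V=[hsv[...,i].astype(int) for i in range(3)]
def comp(m,u,v):
    n,l,st,c=cv2.connectedComponentsWithStats(m.astype(np.uint8))
    d=np.hypot(c[1:,0]-u*S,c[1:,1]-v*S)+(st[1:,4]<200)*1e4; i=1+d.argmin(); return (c[i]+.5)/S-.5, st[i,4]/S/S,(l==i)
for nm,u,v,h,D in [('L',174,239,.118,.078),('M',241,232,.098,.068),('S',306,229,.078,.058),('XL',380,240,.138,.088)]:
    sub=np.zeros(H.shape,bool); sub[(v-22)*S:(v+22)*S,(u-22)*S:(u+22)*S]=1
    kn=sub&(H<20)&(Sa>60)&(V>140)
    yy,xx=np.mgrid[:H.shape[0],:H.shape[1]]; kn&=np.hypot(xx-u*S,yy-v*S)<8*S
    c,a,_=comp(kn,u,v)
    cc,aw,_=comp(sub&(Sa<60)&(V>150),u,v)
    print(nm,'knob px',c.round(2),a,'->',ray('top',*c,h).round(4), 'white', cc.round(2),aw,ray('top',*cc,h-.028).round(4))
print('mats')
p2=hsv
for u,v in [(218,177),(250,170),(287,168),(320,160)]:
    sub=np.zeros(H.shape,bool); sub[(v-20)*S:(v+20)*S,(u-20)*S:(u+20)*S]=1
    print((u,v),[int(x) for x in hsv[v*S,u*S]],[int(x) for x in hsv[(v)*S,(u+17)*S]])
    yy,xx=np.mgrid[:H.shape[0],:H.shape[1]]
    vs=V[sub];
    t,_=cv2.threshold(V[sub].astype(np.uint8),0,255,cv2.THRESH_OTSU)
    m=(sub&(V<t)&(np.hypot(xx-u*S,yy-v*S)<19*S)).astype(np.uint8)
    m=cv2.morphologyEx(m,cv2.MORPH_CLOSE,np.ones((15,15))); m=cv2.morphologyEx(m,cv2.MORPH_OPEN,np.ones((31,31)))
    cs,_=cv2.findContours(m,cv2.RETR_EXTERNAL,cv2.CHAIN_APPROX_NONE); c=max(cs,key=cv2.contourArea)
    e=cv2.fitEllipse(cv2.convexHull(c)); q=(np.array(e[0])+.5)/S-.5
    print(t,q.round(2),np.array(e[1])/S, ray('top',*q,.016).round(4))
```

```text
L knob px [172.69 237.96] 54.47222222222222 -> [0.4408 0.294  0.118 ] white [174.59 238.12] 552.6111111111111 [0.4415 0.294  0.09  ]
M knob px [240.85 232.1 ] 51.416666666666664 -> [0.4544 0.1079 0.098 ] white [241.26 232.2 ] 401.4166666666667 [0.4556 0.1079 0.07  ]
S knob px [305.75 228.54] 50.69444444444445 -> [ 0.4621 -0.0756  0.078 ] white [304.72 228.9 ] 265.47222222222223 [ 0.4627 -0.0754  0.05  ]
XL knob px [380.27 239.56] 56.0 -> [ 0.425  -0.2704  0.138 ] white [377.57 239.77] 733.75 [ 0.4255 -0.2701  0.11  ]
mats
(218, 177) [13, 120, 209] [19, 100, 226]
201.0 [217.44 178.21] [29.63612874 34.68619792] [0.6221 0.1797 0.016 ]
(250, 170) [13, 117, 194] [16, 107, 227]
200.0 [249.53 168.65] [29.85495249 36.4395752 ] [0.6496 0.0826 0.016 ]
(287, 168) [13, 121, 211] [16, 110, 223]
200.0 [286.2  169.58] [29.8258845  34.83538564] [ 0.6448 -0.0281  0.016 ]
(320, 160) [14, 120, 206] [18, 102, 225]
198.0 [318.93 161.8 ] [29.30292002 33.74044291] [ 0.6669 -0.1279  0.016 ]
```

Call:
servo_tool(
  plan=[
    [[-0.06,0,0,0.9,0,0,0],[-0.06,0,0,0.9,0,0,0],[-0.04,0,0,0.79,0,0,0],[0,-0.29,-0.15,0,0,0,0],[0,-0.29,-0.15,0,0,0,0]],
  ],
  newtons=60,
)

```text
time: 0.65
eef_pos: [0.2823, -0.4906, 0.28]
ee_rot: [-1.87, 1.571, 1.27]
force: [1.3, 0.2, 0.1]
opening: 0.0853
```

Call:
servo_tool(
  plan=[
    [[0,-0.29,-0.155,0,0,0,0],[0,-0.29,-0.155,0,0,0,0],[0,-0.29,-0.155,0,0,0,0],[0,-0.29,-0.155,0,0,0,0],[0,-0.29,-0.155,0,0,0,0]],
  ],
)

```text
time: 1.15
eef_pos: [0.3988, -0.2715, 0.2803]
ee_rot: [3.07, 1.571, -0.071]
force: [0.3, 0.2, -0.1]
opening: 0.0853
```

Call:
servo_tool(
  plan=[
    [[0,-0.29,-0.155,0,0,0,0],[0,-0.29,-0.155,0,0,0,0],[0,-0.29,-0.155,0,0,0,0],[0,-0.29,-0.155,0,0,0,0],[0,-0.29,-0.155,0,0,0,0]],
  ],
)

```text
time: 1.65
eef_pos: [0.5148, -0.0537, 0.2803]
ee_rot: [2.6, 1.571, -0.54]
force: [1.0, -1.0, -0.7]
opening: 0.0857
```

Call:
servo_tool(
  plan=[
    [[0,-0.29,-0.155,0,0,0,0],[0,-0.29,-0.155,0,0,0,0],[0,0,0,0,0,0,0]],
  ],
)

```text
time: 1.95
eef_pos: [0.5629, 0.0361, 0.2801]
ee_rot: [-2.211, 1.569, 0.936]
force: [0.3, -0.7, 0.1]
opening: 0.0858
```

Run:
```python
from h import *
T=Tcp(); print(T.round(3))
p,d=imaging.capture('wrist'); np.savez('pics/w1.npz',p=p,d=d,T=T); cv2.imwrite('pics/w1.png',p[:,:,::-1])
```

```text
[[ 0.001  0.005 -1.     0.563]
 [ 0.002 -1.    -0.005  0.036]
 [-1.    -0.002 -0.001  0.28 ]
 [ 0.     0.     0.     1.   ]]
```

View pics/w1.png

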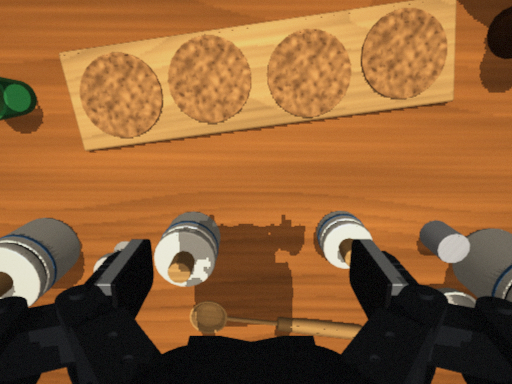

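The wrist view shows all four mats, at about (121,94), (210,79), (309,73) and (404,53). +y is to the left and the mill is at the upper right.

Run:
```python
from h import *
z=np.load('pics/w1.npz'); p,T=z['p'],z['T']
hsv=cv2.cvtColor(cv2.GaussianBlur(p,(0,0),1.5),cv2.COLOR_RGB2HSV)
L=cv2.cvtColor(cv2.medianBlur(p,7),cv2.COLOR_RGB2LAB)
vis=p[:,:,::-1].copy()
for n,(u,v) in zip((4,3,2,1),[(121,94),(210,79),(309,73),(404,53)]):
    yy,xx=np.mgrid[:384,:512]; r=np.hypot(xx-u,yy-v)
    inn=np.median(L[r<30],0); out=np.median(L[(r>46)&(r<50)],0)
    w=out-inn; pr=((L.astype(float)-inn)@w)/(w@w)
    m=((pr<0.45)&(r<48)).astype(np.uint8)
    m=cv2.morphologyEx(m,cv2.MORPH_CLOSE,cv2.getStructuringElement(cv2.MORPH_ELLIPSE,(9,9)))
    m=cv2.morphologyEx(m,cv2.MORPH_OPEN,cv2.getStructuringElement(cv2.MORPH_ELLIPSE,(15,15)))
    cs,_=cv2.findContours(m,cv2.RETR_EXTERNAL,cv2.CHAIN_APPROX_NONE); c=max(cs,key=cv2.contourArea)
    e=cv2.fitEllipse(cv2.convexHull(c)); cv2.ellipse(vis,e,(0,255,0),1)
    P=np.array([ray('wrist',a,b,.016,T) for a,b in c[:,0]])
    (mx,my),mr=cv2.minEnclosingCircle(P[:,:2].astype(np.float32))
    print('mat',n,inn,out,np.round(e[0],1),np.round(e[1],1),'ell',ray('wrist',*e[0],.016,T).round(4),'circ',round(mx,4),round(my,4),round(mr,4),'mean',P.mean(0).round(4))
cv2.imwrite('pics/w1v.png',vis[:200])
print('mill px in top'); z=np.load('pics/top0.npz');C=cloud('top',z['d']); q=C[125:165,345:385].reshape(-1,3); q=q[(q[:,2]>.14)&(q[:,2]<.16)]; print(q.mean(0),len(q))
```

```text
mat 4 [153. 146. 170.] [188. 140. 174.] [121.4  95. ] [79.5 89.6] ell [0.6301 0.1823 0.016 ] circ 0.6289 0.1822 0.0469 mean [0.6295 0.1824 0.016 ]
mat 3 [155. 146. 170.] [189. 140. 174.] [209.5  79.2] [82.2 89.9] ell [0.6474 0.0837 0.016 ] circ 0.646 0.083 0.0473 mean [0.6464 0.0838 0.016 ]
mat 2 [154. 146. 170.] [189. 140. 174.] [308.5  74.4] [82.4 93.1] ell [ 0.653  -0.0248  0.016 ] circ 0.6504 -0.0259 0.0485 mean [ 0.6525 -0.0249  0.016 ]
mat 1 [149. 146. 169.] [183. 140. 173.] [403.2  53.3] [82.5 95.4] ell [ 0.675  -0.1254  0.016 ] circ 0.6735 -0.1256 0.0467 mean [ 0.6744 -0.1255  0.016 ]
mill px in top
[ 0.69606477 -0.24859187  0.14799799] 62
```

View pics/w1v.png

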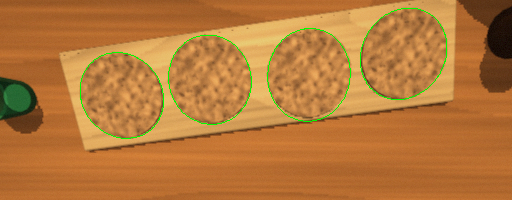

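Call:
servo_tool(
  plan=[
    [[0,0.291,0.131,0,0,0,0],[0,0.291,0.131,0,0,0,0],[0,0.291,0.131,0,0,0,0.2],[0,0.291,0.131,0,0,0,0.2],[0,0.291,0.131,0,0,0,0.2]],
  ],
)

```text
time: 2.5
eef_pos: [0.4607, -0.1892, 0.2803]
ee_rot: [0.665, 1.57, -2.476]
force: [0.3, -1.2, -0.2]
opening: 0.0686
```

Call:
servo_tool(
  plan=[
    [[0,0.291,0.131,0,0,0,0.2],[0.1,0.291,0.131,0,0,0,0.2],[0.3,0,0,0,0,0,0.2],[0,0,0,0,0,0,0.2]],
  ],
)

```text
time: 2.9
eef_pos: [0.4192, -0.2742, 0.2162]
ee_rot: [-0.557, 1.562, 2.582]
force: [-0.8, 0.1, -0.3]
opening: 0.0685
```

Run:
```python
from h import *
s=bot.read_state(); T=Tcp(s); print(T.round(4)[:3],s['opening'])
p,d=imaging.capture('wrist'); np.savez('pics/w2.npz',p=p,d=d,T=T)
pt=proj('wrist',[.425,-.2703,.138],T); print(pt)
vis=p[:,:,::-1].copy(); cv2.circle(vis,tuple(int(round(x)) for x in pt),3,(0,0,255),-1)
cv2.imwrite('pics/w2.png',vis)
```

```text
[[-0.0073 -0.0027 -1.      0.4192]
 [ 0.0045 -1.      0.0027 -0.2742]
 [-1.     -0.0045  0.0073  0.2162]] 0.06854860961185785
(np.float64(246.57928328793471), np.float64(197.796442472567))
```

View pics/w2.png

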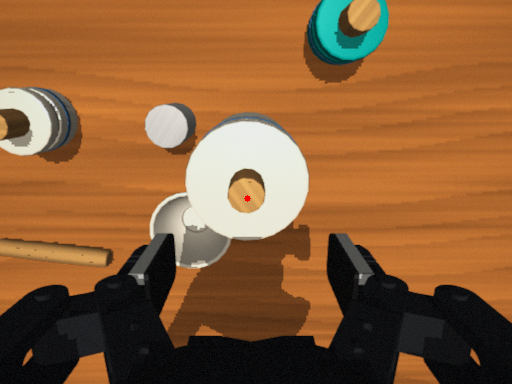

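The wrist view has the XL knob at (246,194), about 2 mm from where the top view predicts it. The jaws straddle the knob and are clear of the bowl and cup. I let the arm settle for one row, then descend.

Call:
servo_tool(
  plan=[
    [[0.1,0,0,0,0,0,0.35],[0,0,0,0,0,0,0.35]],
  ],
)

```text
time: 3.15
eef_pos: [0.4235, -0.2736, 0.2058]
ee_rot: [-0.656, 1.57, 2.488]
force: [0.2, 0.5, -0.4]
opening: 0.0556
```

Call:
servo_tool(
  plan=[
    [[0.15,-0.012,-0.008,0,0,0,0.35],[0.15,-0.011,-0.008,0,0,0,0.35],[0.1,0,0,0,0,0,0.35],[0.05,0,0,0,0,0,0.35],[0,0,0,0,0,0,0.35]],
  ],
)

```text
time: 3.65
eef_pos: [0.4263, -0.2704, 0.1383]
ee_rot: [-0.53, 1.57, 2.614]
force: [-0.5, -0.1, -0.1]
opening: 0.0557
```

Run:
```python
from h import *
s=bot.read_state(); T=Tcp(s); print(T.round(4)[:3],s['opening'],s['force'])
p,d=imaging.capture('wrist'); np.savez('pics/w3.npz',p=p,d=d,T=T)
cv2.imwrite('pics/w3.png',p[:,:,::-1])
```

```text
[[-4.000e-04  2.300e-03 -1.000e+00  4.263e-01]
 [ 2.000e-04 -1.000e+00 -2.300e-03 -2.704e-01]
 [-1.000e+00 -2.000e-04  4.000e-04  1.383e-01]] 0.05570768015958204 [-0.45027953 -0.06264365 -0.06811553]
```

View pics/w3.png

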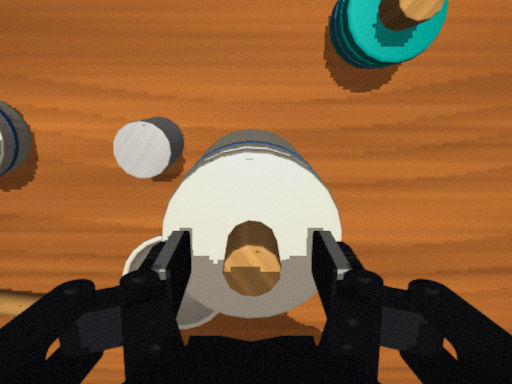

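The knob at (252,262) is centred between the pads, so I close.

Call:
servo_tool(
  plan=[
    [[0,0,0,0,0,0,0.7],[0,0,0,0,0,0,0.8],[0,0,0,0,0,0,1],[0,0,0,0,0,0,1],[0,0,0,0,0,0,1]],
  ],
)

```text
time: 4.2
eef_pos: [0.4266, -0.271, 0.139]
ee_rot: [2.794, 1.569, -0.346]
force: [-0.9, 2.4, 6.0]
opening: 0.0224
```

Call:
servo_tool(
  plan=[
    [[-0.05,0,0,0,0,0,1],[-0.1,0,0,0,0,0,1],[-0.2,0,0,0,0,0,1],[-0.1,0,0,0,0,0,1],[0,0,0,0,0,0,1]],
  ],
  newtons=80,
)

```text
time: 4.7
eef_pos: [0.427, -0.2715, 0.2076]
ee_rot: [2.564, 1.567, -0.577]
force: [-0.2, -0.5, -4.2]
opening: 0.0215
```

Call:
servo_tool(
  plan=[
    [[0,-0.06,-0.1,0,0,0,1],[0,-0.12,-0.2,0,0,0,1],[0,-0.135,-0.23,0,0,0,1],[0,-0.135,-0.23,0,0,0,1],[0,-0.135,-0.23,0,0,0,1]],
  ],
)

```text
time: 5.2
eef_pos: [0.5748, -0.1818, 0.2039]
ee_rot: [-0.268, 1.569, 2.875]
force: [0.7, -0.4, -3.9]
opening: 0.0215
```

Call:
servo_tool(
  plan=[
    [[0,-0.135,-0.23,0,0,0,1],[0,-0.12,-0.2,0,0,0,1],[0,-0.08,-0.13,0,0,0,1],[0,-0.05,-0.09,0,0,0,1],[0,0,0,0,0,0,1]],
  ],
)

```text
time: 5.7
eef_pos: [0.6726, -0.124, 0.204]
ee_rot: [-0.391, 1.57, 2.753]
force: [-0.7, -0.1, -4.1]
opening: 0.0214
```

Run:
```python
from h import *
s=bot.read_state(); T=Tcp(s); print(T.round(4)[:3],s['opening'],s['force'])
p,d=imaging.capture('wrist'); np.savez('pics/w4.npz',p=p,d=d,T=T)
cv2.imwrite('pics/w4.png',p[:,:,::-1])
```

```text
[[-1.000e-03  2.500e-03 -1.000e+00  6.726e-01]
 [ 4.000e-04 -1.000e+00 -2.500e-03 -1.240e-01]
 [-1.000e+00 -4.000e-04  1.000e-03  2.040e-01]] 0.021444745637651946 [-0.69237173 -0.14743797 -4.14046197]
```

View pics/w4.png

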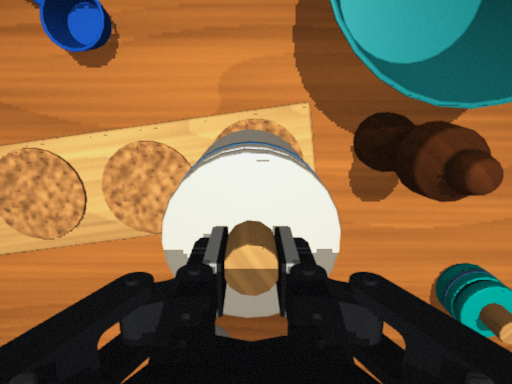

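XL hangs upright above mat1, so I lower it.

Call:
servo_tool(
  plan=[
    [[0.13,0.013,0,0,0,0,1],[0.1,0,0,0,0,0,1],[0.06,0,0,0,0,0,1],[0.015,0,0,0,0,0,1],[0,0,0,0,0,0,1]],
  ],
)

```text
time: 6.25
eef_pos: [0.6714, -0.1272, 0.1593]
ee_rot: [-0.176, 1.57, 2.966]
force: [-0.6, -0.6, -4.2]
opening: 0.0214
```

Call:
servo_tool(
  plan=[
    [[0.014,0,-0.006,0,0,0,1],[0.007,0,0,0,0,0,1],[0.007,0,0,0,0,0,1],[0,0,0,0,0,0,1]],
  ],
)

```text
time: 6.65
eef_pos: [0.6728, -0.1269, 0.1555]
ee_rot: [2.975, 1.571, -0.165]
force: [0.3, 0.5, -3.8]
opening: 0.0218
```

Call:
servo_tool(
  plan=[
    [[0.006,0,0,0,0,0,1],[0.006,0,0,0,0,0,1],[0,0,0,0,0,0,1]],
  ],
)

```text
time: 6.95
eef_pos: [0.6733, -0.1269, 0.1552]
ee_rot: [3.09, 1.569, -0.051]
force: [-3.4, 0.6, 6.9]
opening: 0.0215
```

Contact: the force rose from -4 N to +7 N. I release partway, then lift off.

Call:
servo_tool(
  plan=[
    [[-0.005,0,0,0,0,0,0.7],[0,0,0,0,0,0,0.55],[0,0,0,0,0,0,0.5],[0,0,0,0,0,0,0.5]],
  ],
)

```text
time: 7.35
eef_pos: [0.6728, -0.127, 0.1544]
ee_rot: [2.9, 1.571, -0.241]
force: [0.5, 0.2, -0.2]
opening: 0.0429
```

Run:
```python
from h import *
s=bot.read_state(); T=Tcp(s); print(T.round(4)[:3],s['opening'],s['force'])
p,d=imaging.capture('wrist'); np.savez('pics/w5.npz',p=p,d=d,T=T)
cv2.imwrite('pics/w5.png',p[:,:,::-1])
```

```text
[[ 2.000e-04  1.300e-03 -1.000e+00  6.728e-01]
 [-0.000e+00 -1.000e+00 -1.300e-03 -1.270e-01]
 [-1.000e+00  0.000e+00 -2.000e-04  1.544e-01]] 0.042861347877162975 [ 0.47307253  0.24064445 -0.19097695]
```

View pics/w5.png

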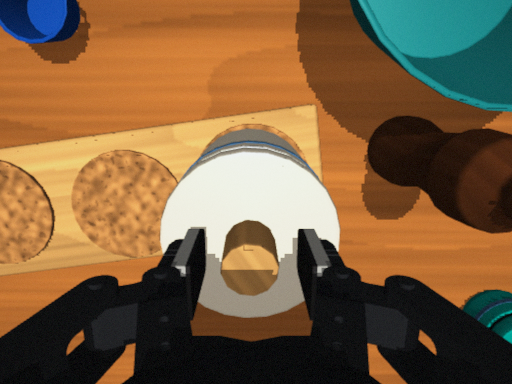

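XL is released and stands upright. I lift and go to L.

Call:
servo_tool(
  plan=[
    [[-0.1,0,0,0,0,0,0.5],[-0.25,0,0,0,0,0,0.35],[-0.2,-0.1,0.05,0,0,0,0.35],[0,-0.28,0.15,0,0,0,0.35],[0,-0.28,0.155,0,0,0,0.35]],
  ],
)

```text
time: 7.9
eef_pos: [0.6198, -0.0277, 0.2392]
ee_rot: [3.133, 1.567, -0.009]
force: [-0.1, 1.3, -0.2]
opening: 0.0557
```

Call:
servo_tool(
  plan=[
    [[0,-0.28,0.155,0,0,0,0.35],[0,-0.28,0.155,0,0,0,0.35],[0,-0.28,0.155,0,0,0,0.35],[0,-0.28,0.155,0,0,0,0.35],[0,-0.28,0.155,0,0,0,0.35]],
  ],
)

```text
time: 8.4
eef_pos: [0.502, 0.1834, 0.2382]
ee_rot: [-2.771, 1.569, 0.372]
force: [1.0, -0.1, 0.1]
opening: 0.0559
```

Call:
servo_tool(
  plan=[
    [[0,-0.28,0.155,0,0,0,0.35],[0.1,-0.28,0.155,0,0,0,0.35],[0.2,-0.187,0.102,0,0,0,0.35],[0,0,0,0,0,0,0.35],[0,0,0,0,0,0,0.35]],
  ],
)

```text
time: 8.9
eef_pos: [0.4407, 0.294, 0.1924]
ee_rot: [1.426, 1.57, -1.712]
force: [0.5, -1.0, 0.1]
opening: 0.0556
```

```bash
cat > snap.py <<'E'
import sys
from h import *
n=sys.argv[1]; P=np.array(eval(sys.argv[2])) if len(sys.argv)>2 else None
s=bot.read_state(); T=Tcp(s); print(T.round(4)[:3],s['opening'],s['force'],s['time'])
p,d=imaging.capture('wrist'); np.savez(f'pics/{n}.npz',p=p,d=d,T=T)
vis=p[:,:,::-1].copy()
if P is not None:
    pt=proj('wrist',P,T); print('pred px',pt); cv2.drawMarker(vis,tuple(int(round(x)) for x in pt),(0,0,255),0,8)
    hsv=cv2.cvtColor(p,cv2.COLOR_RGB2HSV); yy,xx=np.mgrid[:384,:512]
    m=(hsv[...,0]<20)&(hsv[...,1]>80)&(hsv[...,2]>170)&(np.hypot(xx-pt[0],yy-pt[1])<35)
    k,l,st,c=cv2.connectedComponentsWithStats(m.astype(np.uint8)); i=1+st[1:,4].argmax(); print('knob px',c[i],st[i,4],ray('wrist',*c[i],P[2],T).round(4))
cv2.imwrite(f'pics/{n}.png',vis)
E
python3 snap.py w6 '[.441,.294,.118]'
```

```text
[[-1.000e-04  3.400e-03 -1.000e+00  4.407e-01]
 [-4.000e-04 -1.000e+00 -3.400e-03  2.940e-01]
 [-1.000e+00  4.000e-04  1.000e-04  1.924e-01]] 0.055597546682180796 [ 0.4809893  -0.96150596  0.09347214] 8.9
pred px (np.float64(252.18317675492412), np.float64(209.11546891795695))
knob px [247.05882353 206.68693918] 1003 [0.4426 0.2972 0.118 ]
```

View pics/w6.png

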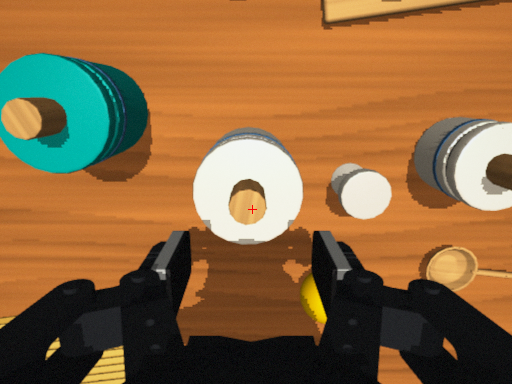

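The white L knob is at (247,207), about 3 mm towards +y of the top-view estimate. I adjust and descend.

Call:
servo_tool(
  plan=[
    [[0.16,-0.016,-0.008,0,0,0,0.35],[0.16,0,0,0,0,0,0.35],[0.11,0,0,0,0,0,0.4],[0.05,0,0,0,0,0,0.45],[0,0,0,0,0,0,0.5]],
  ],
  newtons=60,
)

```text
time: 9.45
eef_pos: [0.4429, 0.2951, 0.1201]
ee_rot: [1.099, 1.571, -2.042]
force: [-0.9, -0.9, 0.3]
opening: 0.0431
```

Call:
servo_tool(
  plan=[
    [[0,0,0,0,0,0,0.7],[0,0,0,0,0,0,0.8],[0,0,0,0,0,0,1],[0,0,0,0,0,0,1]],
  ],
)

```text
time: 9.85
eef_pos: [0.4432, 0.2964, 0.1213]
ee_rot: [-2.71, 1.568, 0.433]
force: [0.1, -2.3, 6.5]
opening: 0.0221
```

Call:
servo_tool(
  plan=[
    [[-0.05,0,0,0,0,0,1],[-0.1,0,0,0,0,0,1],[-0.2,0,0,0,0,0,1],[-0.1,0,-0.1,0,0,0,1],[0,0,-0.2,0,0,0,1]],
  ],
  newtons=80,
)

```text
time: 10.35
eef_pos: [0.4871, 0.2966, 0.1903]
ee_rot: [-2.443, 1.568, 0.701]
force: [0.8, 0.7, -3.3]
opening: 0.0212
```

Call:
servo_tool(
  plan=[
    [[0,0.15,-0.1,0,0,0,1],[0,0.27,-0.13,0,0,0,1],[0,0.28,-0.13,0,0,0,1],[0,0.28,-0.13,0,0,0,1],[0,0.28,-0.13,0,0,0,1]],
  ],
)

```text
time: 10.85
eef_pos: [0.5806, 0.1055, 0.1878]
ee_rot: [-0.174, 1.57, 2.969]
force: [0.3, -0.8, -3.5]
opening: 0.0214
```

Call:
servo_tool(
  plan=[
    [[0,0.28,-0.13,0,0,0,1],[0,0.28,-0.13,0,0,0,1],[0,0.2,-0.12,0,0,0,1],[0,0.127,-0.09,0,0,0,1],[0,0,0,0,0,0,1]],
  ],
)

```text
time: 11.35
eef_pos: [0.6524, -0.0286, 0.1876]
ee_rot: [2.481, 1.57, -0.662]
force: [-0.6, 0.2, -1.8]
opening: 0.0214
```

```bash
python3 snap.py w7
```

```text
[[ 9.000e-04 -1.300e-03 -1.000e+00  6.524e-01]
 [-7.000e-04 -1.000e+00  1.300e-03 -2.860e-02]
 [-1.000e+00  7.000e-04 -9.000e-04  1.876e-01]] 0.021361650620167812 [-0.57059195  0.24278718 -1.79643354] 11.35
```

View pics/w7.png

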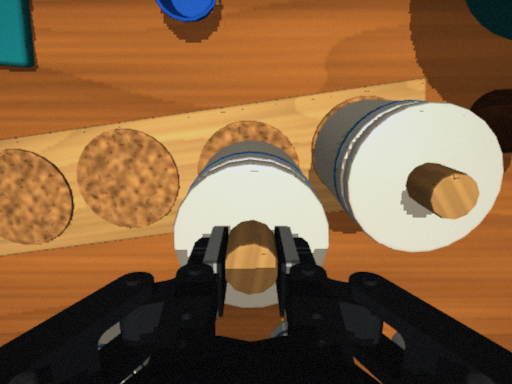

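L hangs upright above mat2, clear of XL. I lower it.

Call:
servo_tool(
  plan=[
    [[0.13,-0.012,0,0,0,0,1],[0.1,0,0,0,0,0,1],[0.06,0,0,0,0,0,1],[0.015,0,0,0,0,0,1],[0,0,0,0,0,0,1]],
  ],
)

```text
time: 11.9
eef_pos: [0.6508, -0.0237, 0.1414]
ee_rot: [-0.04, 1.57, 3.103]
force: [-0.2, -0.7, -2.8]
opening: 0.0215
```

Call:
servo_tool(
  plan=[
    [[0.01,0,0,0,0,0,1],[0.007,0,0,0,0,0,1],[0.007,0,0,0,0,0,1],[0,0,0,0,0,0,1]],
  ],
)

```text
time: 12.3
eef_pos: [0.6512, -0.0241, 0.1382]
ee_rot: [3.045, 1.571, -0.095]
force: [0.3, 0.6, -3.7]
opening: 0.0214
```

Call:
servo_tool(
  plan=[
    [[0.008,0.007,0,0,0,0,1],[0.006,0,0,0,0,0,1],[0,0,0,0,0,0,1]],
  ],
)

```text
time: 12.6
eef_pos: [0.6517, -0.0249, 0.1375]
ee_rot: [-2.856, 1.569, 0.287]
force: [-3.3, 1.9, 8.6]
opening: 0.0213
```

Contact. I release and lift off.

Call:
servo_tool(
  plan=[
    [[-0.005,0,0,0,0,0,0.7],[0,0,0,0,0,0,0.55],[0,0,0,0,0,0,0.5],[0,0,0,0,0,0,0.5]],
  ],
)

```text
time: 13.0
eef_pos: [0.6512, -0.0251, 0.1367]
ee_rot: [2.22, 1.571, -0.92]
force: [-0.2, -0.1, 0.0]
opening: 0.0423
```

```bash
python3 snap.py w8
```

```text
[[ 0.      0.0013 -1.      0.6512]
 [-0.     -1.     -0.0013 -0.0251]
 [-1.      0.     -0.      0.1367]] 0.04225766017283407 [-0.24730922 -0.07947346  0.00309843] 13.0
```

View pics/w8.png

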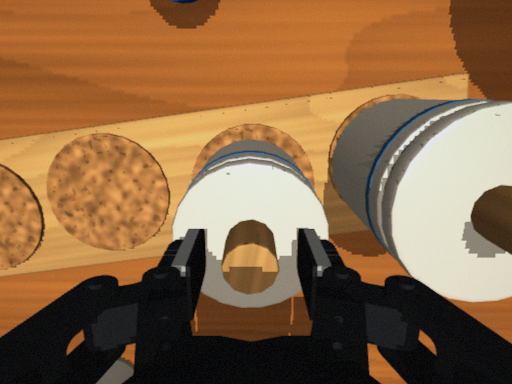

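L is released and upright on mat2. Next is M.

Call:
servo_tool(
  plan=[
    [[-0.1,0,0,0,0,0,0.5],[-0.25,0,0,0,0,0,0.45],[-0.1,-0.1,0.1,0,0,0,0.35],[0,-0.16,0.24,0,0,0,0.35],[0,-0.16,0.24,0,0,0,0.35]],
  ],
)

```text
time: 13.55
eef_pos: [0.5639, 0.0382, 0.2059]
ee_rot: [-3.026, 1.568, 0.116]
force: [-0.5, 0.5, 0.6]
opening: 0.0555
```

Call:
servo_tool(
  plan=[
    [[0,-0.16,0.24,0,0,0,0.35],[0.05,-0.16,0.24,0,0,0,0.35],[0.1,-0.147,0.243,0,0,0,0.35],[0.1,0,0,0,0,0,0.35],[0,0,0,0,0,0,0.35]],
  ],
)

```text
time: 14.05
eef_pos: [0.4542, 0.1081, 0.1665]
ee_rot: [0.255, 1.57, -2.884]
force: [-0.2, -0.9, 1.1]
opening: 0.0555
```

```bash
python3 snap.py w9 '[.455,.108,.098]'
```

```text
[[-1.200e-03  2.900e-03 -1.000e+00  4.542e-01]
 [-3.000e-04 -1.000e+00 -2.900e-03  1.081e-01]
 [-1.000e+00  3.000e-04  1.200e-03  1.665e-01]] 0.05547118517473351 [-0.18596861 -0.88446542  1.10116918] 14.05
pred px (np.float64(252.43278338149042), np.float64(211.36532884377783))
knob px [248.8387698  208.06244175] 1073 [0.4571 0.1102 0.098 ]
```

View pics/w9.png

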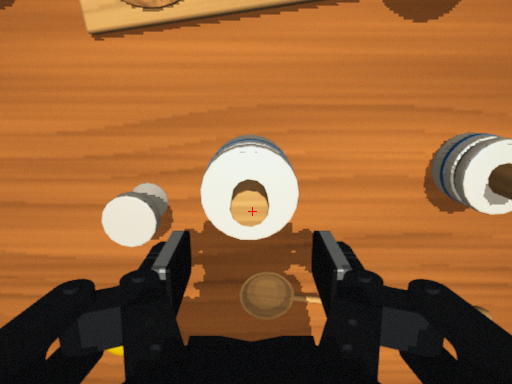

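The M knob is at (249,208). I adjust slightly, descend and grip.

Call:
servo_tool(
  plan=[
    [[0.15,-0.01,-0.012,0,0,0,0.35],[0.15,0,0,0,0,0,0.35],[0.1,0,0,0,0,0,0.4],[0.045,0,0,0,0,0,0.45],[0,0,0,0,0,0,0.5]],
  ],
  newtons=60,
)

```text
time: 14.6
eef_pos: [0.458, 0.1089, 0.1]
ee_rot: [0.378, 1.571, -2.763]
force: [-0.2, 0.3, 0.3]
opening: 0.0427
```

Call:
servo_tool(
  plan=[
    [[0,0,0,0,0,0,0.7],[0,0,0,0,0,0,0.8],[0,0,0,0,0,0,1],[0,0,0,0,0,0,1]],
  ],
)

```text
time: 15.0
eef_pos: [0.4583, 0.1093, 0.1012]
ee_rot: [-2.971, 1.569, 0.172]
force: [-0.3, -0.1, 6.7]
opening: 0.0219
```

Call:
servo_tool(
  plan=[
    [[-0.05,0,0,0,0,0,1],[-0.1,0,0,0,0,0,1],[-0.2,0,0,0,0,0,1],[-0.1,0,-0.1,0,0,0,1],[0,0,-0.2,0,0,0,1]],
  ],
  newtons=80,
)

```text
time: 15.5
eef_pos: [0.5022, 0.1095, 0.1702]
ee_rot: [-2.851, 1.569, 0.292]
force: [0.5, -0.2, -3.7]
opening: 0.0215
```

Call:
servo_tool(
  plan=[
    [[0,0.03,-0.25,0,0,0,1],[0,0.05,-0.28,0,0,0,1],[0,0.05,-0.22,0,0,0,1],[0,0.03,-0.14,0,0,0,1],[0,0.017,-0.065,0,0,0,1]],
  ],
)

```text
time: 16.0
eef_pos: [0.6471, 0.0824, 0.1677]
ee_rot: [-3.1, 1.57, 0.043]
force: [-0.3, -0.3, -2.4]
opening: 0.0214
```

Call:
servo_tool(
  plan=[
    [[0,0,0,0,0,0,1]],
  ],
)

```text
time: 16.1
eef_pos: [0.6459, 0.0826, 0.1674]
ee_rot: [0.116, 1.571, -3.025]
force: [-0.5, -0.6, -3.0]
opening: 0.0213
```

```bash
python3 snap.py w10
```

```text
[[-2.000e-04  8.000e-04 -1.000e+00  6.459e-01]
 [-0.000e+00 -1.000e+00 -8.000e-04  8.260e-02]
 [-1.000e+00  0.000e+00  2.000e-04  1.674e-01]] 0.0212926488359971 [-0.52685381 -0.55290457 -3.0443814 ] 16.1
```

View pics/w10.png

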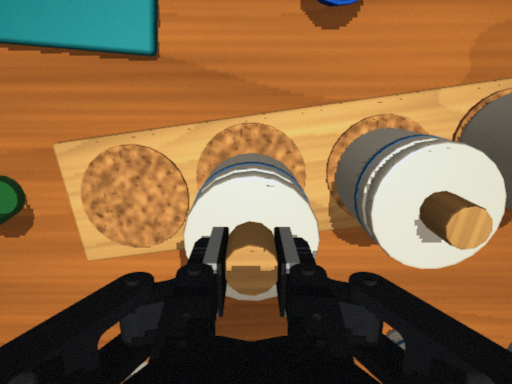

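M hangs upright above mat3. I lower it.

Call:
servo_tool(
  plan=[
    [[0.13,0,-0.003,0,0,0,1],[0.1,0,0,0,0,0,1],[0.06,0,0,0,0,0,1],[0.015,0,0,0,0,0,1],[0,0,0,0,0,0,1]],
  ],
)

```text
time: 16.65
eef_pos: [0.6456, 0.083, 0.1214]
ee_rot: [0.113, 1.57, -3.027]
force: [0.5, 0.2, -2.4]
opening: 0.0215
```

Call:
servo_tool(
  plan=[
    [[0.01,0,0,0,0,0,1],[0.007,0,0,0,0,0,1],[0.007,0,0,0,0,0,1],[0,0,0,0,0,0,1]],
  ],
)

```text
time: 17.05
eef_pos: [0.6461, 0.0829, 0.1182]
ee_rot: [-3.016, 1.571, 0.127]
force: [0.6, -1.2, -3.0]
opening: 0.0212
```

Call:
servo_tool(
  plan=[
    [[0.008,0,0,0,0,0,1],[0.006,0,0,0,0,0,1],[0,0,0,0,0,0,1]],
  ],
)

```text
time: 17.35
eef_pos: [0.6464, 0.0829, 0.1174]
ee_rot: [-3.108, 1.57, 0.035]
force: [-3.4, -1.4, 8.8]
opening: 0.0214
```

Call:
servo_tool(
  plan=[
    [[-0.005,0,0,0,0,0,0.7],[0,0,0,0,0,0,0.55],[0,0,0,0,0,0,0.5],[0,0,0,0,0,0,0.5]],
  ],
)

```text
time: 17.75
eef_pos: [0.6461, 0.0829, 0.1167]
ee_rot: [-2.962, 1.571, 0.181]
force: [-0.5, 0.7, -0.6]
opening: 0.0427
```

```bash
python3 snap.py w11
```

```text
[[ 0.      0.0013 -1.      0.6461]
 [ 0.     -1.     -0.0013  0.0829]
 [-1.     -0.     -0.      0.1167]] 0.042662938414107406 [-0.49021394  0.65558981 -0.62783961] 17.75
```

View pics/w11.png

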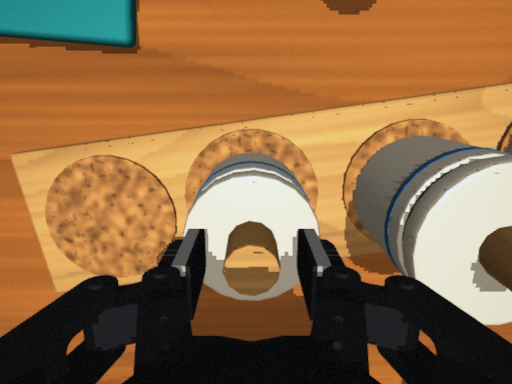

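M is released and upright. Next is S.

Call:
servo_tool(
  plan=[
    [[-0.1,0,0,0,0,0,0.5],[-0.25,0,0,0,0,0,0.45],[-0.15,0,0.12,0,0,0,0.35],[0,0.2,0.22,0,0,0,0.35],[0,0.2,0.22,0,0,0,0.35]],
  ],
)

```text
time: 18.3
eef_pos: [0.5621, 0.0227, 0.1937]
ee_rot: [3.14, 1.568, 0.002]
force: [-0.5, 0.1, 0.4]
opening: 0.0555
```

Call:
servo_tool(
  plan=[
    [[0,0.22,0.22,0,0,0,0.35],[0.05,0.22,0.22,0,0,0,0.35],[0.15,0.217,0.215,0,0,0,0.35],[0.13,0,0,0,0,0,0.35],[0,0,0,0,0,0,0.35]],
  ],
)

```text
time: 18.8
eef_pos: [0.463, -0.0758, 0.1421]
ee_rot: [-0.197, 1.568, 2.944]
force: [0.7, -0.6, 0.9]
opening: 0.0554
```

```bash
python3 snap.py w12 '[.463,-.0755,.078]'
```

```text
[[-2.300e-03 -8.000e-04 -1.000e+00  4.630e-01]
 [ 5.000e-04 -1.000e+00  8.000e-04 -7.580e-02]
 [-1.000e+00 -5.000e-04  2.300e-03  1.421e-01]] 0.05541338914196244 [ 0.70391832 -0.56436891  0.93184979] 18.8
pred px (np.float64(251.7727651601164), np.float64(215.16189235546287))
knob px [250.21253406 212.77202543] 1101 [ 0.4645 -0.0746  0.078 ]
```

View pics/w12.png

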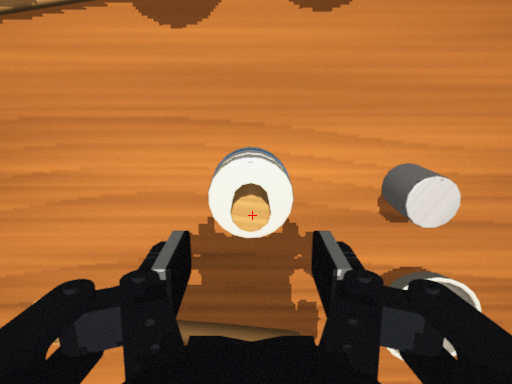

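The S knob is at (250,213), nearly centred. I descend and grip.

Call:
servo_tool(
  plan=[
    [[0.15,-0.004,-0.005,0,0,0,0.35],[0.13,0,0,0,0,0,0.35],[0.09,0,0,0,0,0,0.4],[0.04,0,0,0,0,0,0.45],[0,0,0,0,0,0,0.5]],
  ],
  newtons=60,
)

```text
time: 19.35
eef_pos: [0.4663, -0.0742, 0.0815]
ee_rot: [-3.081, 1.571, 0.063]
force: [0.6, 0.5, 0.1]
opening: 0.0426
```

Call:
servo_tool(
  plan=[
    [[0,0,0,0,0,0,0.7],[0,0,0,0,0,0,0.8],[0,0,0,0,0,0,1],[0,0,0,0,0,0,1]],
  ],
)

```text
time: 19.75
eef_pos: [0.4664, -0.0747, 0.0823]
ee_rot: [3.035, 1.569, -0.106]
force: [0.1, 0.1, 6.7]
opening: 0.0221
```

Call:
servo_tool(
  plan=[
    [[-0.05,0,0,0,0,0,1],[-0.1,0,0,0,0,0,1],[-0.2,0,0,0,0,0,1],[-0.15,-0.1,0,0,0,0,1],[0,-0.2,0,0,0,0,1]],
  ],
  newtons=80,
)

```text
time: 20.25
eef_pos: [0.4673, -0.0303, 0.1596]
ee_rot: [3.019, 1.565, -0.123]
force: [1.0, 0.5, -1.9]
opening: 0.0213
```

Call:
servo_tool(
  plan=[
    [[0,-0.28,-0.05,0,0,0,1],[0,-0.28,-0.08,0,0,0,1],[0,-0.25,-0.15,0,0,0,1],[0,-0.2,-0.22,0,0,0,1],[0,-0.15,-0.22,0,0,0,1]],
  ],
)

```text
time: 20.75
eef_pos: [0.5737, 0.1468, 0.1569]
ee_rot: [-2.048, 1.57, 1.096]
force: [1.2, -0.8, -1.4]
opening: 0.0216
```

Call:
servo_tool(
  plan=[
    [[0,-0.13,-0.17,0,0,0,1],[0,-0.08,-0.12,0,0,0,1],[0,-0.043,-0.077,0,0,0,1],[0,0,0,0,0,0,1]],
  ],
)

```text
time: 21.15
eef_pos: [0.6292, 0.1834, 0.1565]
ee_rot: [-2.738, 1.57, 0.406]
force: [0.0, -1.1, -1.9]
opening: 0.0214
```

```bash
python3 snap.py w13
```

```text
[[ 8.000e-04  1.900e-03 -1.000e+00  6.292e-01]
 [ 3.000e-04 -1.000e+00 -1.900e-03  1.834e-01]
 [-1.000e+00 -3.000e-04 -8.000e-04  1.565e-01]] 0.02138452071560955 [ 0.03015599 -1.13130424 -1.91900828] 21.15
```

View pics/w13.png

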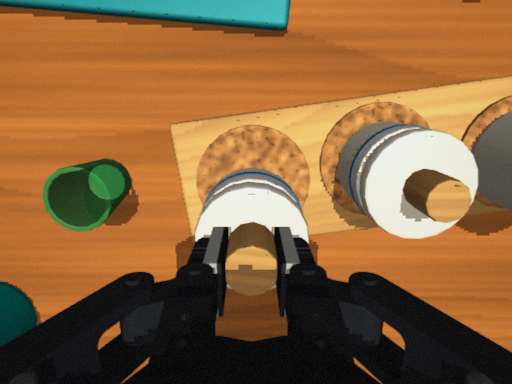

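S hangs upright above mat4. I lower it.

Call:
servo_tool(
  plan=[
    [[0.14,0.006,0,0,0,0,1],[0.12,0,0,0,0,0,1],[0.07,0,0,0,0,0,1],[0.02,0,0,0,0,0,1],[0,0,0,0,0,0,1]],
  ],
)

```text
time: 21.7
eef_pos: [0.6278, 0.1814, 0.1038]
ee_rot: [0.302, 1.57, -2.839]
force: [0.2, 0.6, -1.6]
opening: 0.0214
```

Call:
servo_tool(
  plan=[
    [[0.01,0,0,0,0,0,1],[0.007,0,0,0,0,0,1],[0.007,0,0,0,0,0,1],[0,0,0,0,0,0,1]],
  ],
)

```text
time: 22.1
eef_pos: [0.6282, 0.1817, 0.1003]
ee_rot: [-2.886, 1.571, 0.257]
force: [0.4, -0.4, -2.3]
opening: 0.0213
```

Call:
servo_tool(
  plan=[
    [[0.008,0,0,0,0,0,1],[0.007,0,0,0,0,0,1],[0,0,0,0,0,0,1]],
  ],
)

```text
time: 22.4
eef_pos: [0.6285, 0.1817, 0.0985]
ee_rot: [-2.933, 1.57, 0.21]
force: [-1.7, -1.1, 4.5]
opening: 0.0211
```

Contact. I release, then lift and back off for a final look.

Call:
servo_tool(
  plan=[
    [[0,0,0,0,0,0,0.7],[0,0,0,0,0,0,0.55],[0,0,0,0,0,0,0.5],[0,0,0,0,0,0,0.5]],
  ],
)

```text
time: 22.8
eef_pos: [0.6282, 0.1817, 0.0978]
ee_rot: [-1.679, 1.571, 1.464]
force: [-0.1, 0.2, -0.2]
opening: 0.0425
```

Call:
servo_tool(
  plan=[
    [[-0.1,0,0,0,0,0,0.5],[-0.25,0,0,0,0,0,0.45],[-0.33,0,0,0,0,0,0.35],[-0.25,0.15,0.15,0,0,0,0.35],[-0.2,0.22,0.15,0,0,0,0.35]],
  ],
)

```text
time: 23.3
eef_pos: [0.5836, 0.1268, 0.2711]
ee_rot: [-2.859, 1.567, 0.286]
force: [-1.3, -1.0, -0.6]
opening: 0.0553
```

Call:
servo_tool(
  plan=[
    [[-0.05,0.25,0.15,0,0,0,0.2],[0,0.25,0.1,0,0,0,0.2],[0,0.15,0.05,0,0,0,0.2],[0,0,0,0,0,0,0.2],[0,0,0,0,0,0,0.2]],
  ],
)

```text
time: 23.8
eef_pos: [0.5386, 0.0284, 0.276]
ee_rot: [-2.875, 1.569, 0.267]
force: [0.5, 0.4, -0.2]
opening: 0.0684
```

```bash
python3 snap.py w14
python3 - <<'E'
from h import *
for n in ('top','side'):
    p,d=imaging.capture(n); np.savez(f'pics/{n}F.npz',p=p,d=d); cv2.imwrite(f'pics/{n}F.png',p[:,:,::-1])
E
```

```text
[[ 1.600e-03 -1.000e-04 -1.000e+00  5.386e-01]
 [ 4.000e-04 -1.000e+00  1.000e-04  2.840e-02]
 [-1.000e+00 -4.000e-04 -1.600e-03  2.760e-01]] 0.06840596917721535 [ 0.53765127  0.35218355 -0.17289072] 23.8
```

View pics/w14.png

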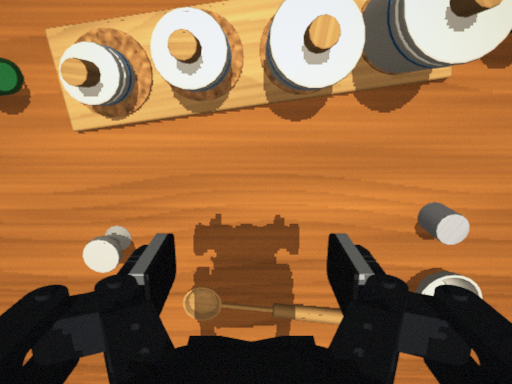

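View pics/sideF.png

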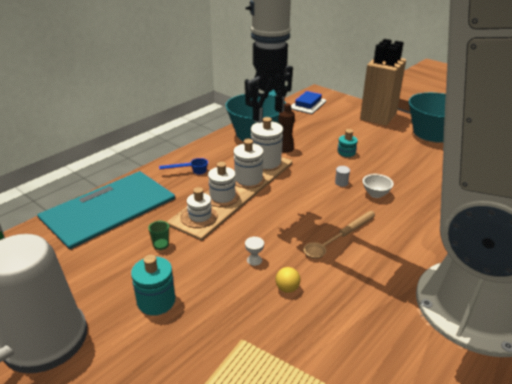

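View pics/topF.png

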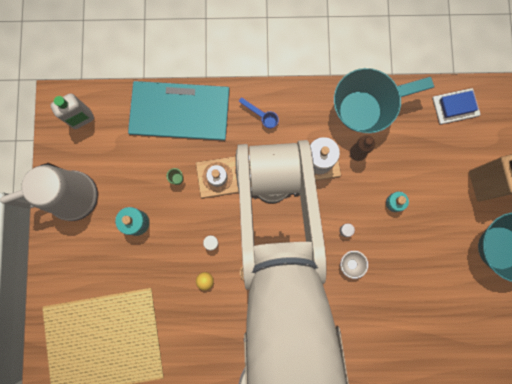

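All four canisters stand in order on the mats, and the mill and the other objects are where they were. I move the arm aside for a clean top-view check.

Call:
servo_tool(
  plan=[
    [[0,0.2,0.2,0,0,0,0.2],[0,0.27,0.18,0,0,0,0.2],[0,0.27,0.18,0,0,0,0.2],[0,0.27,0.18,0,0,0,0.2],[0,0.27,0.18,0,0,0,0.2]],
  ],
)

```text
time: 24.45
eef_pos: [0.4, -0.1642, 0.275]
ee_rot: [2.999, 1.57, -0.139]
force: [1.0, -0.9, 0.3]
opening: 0.0684
```

Call:
servo_tool(
  plan=[
    [[0,0.27,0.1,0,0,0,0.2],[0,0.27,0.1,0,0,0,0.2],[0,0.27,0,0,0,0,0.2],[0,0.2,0,0,0,0,0.2],[0,0,0,0,0,0,0.2]],
  ],
)

```text
time: 24.95
eef_pos: [0.3716, -0.318, 0.2749]
ee_rot: [1.99, 1.569, -1.152]
force: [0.1, -0.1, 0.1]
opening: 0.0683
```

Run:
```python
from h import *
p,d=imaging.capture('top'); np.savez('pics/topG.npz',p=p,d=d)
p0=np.load('pics/top0.npz')['p']
S=4
up=lambda a:cv2.resize(a[125:210,185:385],None,fx=S,fy=S,interpolation=cv2.INTER_CUBIC)
cv2.imwrite('pics/topG.png',np.vstack([up(p0),up(p)])[:,:,::-1])
# mats in initial top image, two-colour split
L=cv2.cvtColor(cv2.resize(p0,None,fx=6,fy=6,interpolation=cv2.INTER_CUBIC),cv2.COLOR_RGB2LAB); L=cv2.GaussianBlur(L,(0,0),5).astype(float)
hs=cv2.cvtColor(cv2.resize(p,None,fx=6,fy=6,interpolation=cv2.INTER_CUBIC),cv2.COLOR_RGB2HSV)
yy,xx=np.mgrid[:L.shape[0],:L.shape[1]]
W={4:(.629,.182),3:(.6465,.0835),2:(.652,-.0252),1:(.6742,-.1255)}
Z={4:.05,3:.07,2:.09,1:.11}; pl={4:(.6282,.1817),3:(.6461,.0829),2:(.6512,-.0251),1:(.6728,-.127)}
for n in (1,2,3,4):
    u,v=proj('top',[*W[n],.016]); r=np.hypot(xx-6*u-2.5,yy-6*v-2.5)/6
    inn=np.median(L[r<10],0); out=np.median(L[(r>17)&(r<18.5)],0); w=out-inn
    m=((((L-inn)@w)/(w@w)<.5)&(r<18)).astype(np.uint8)
    k=cv2.getStructuringElement(cv2.MORPH_ELLIPSE,(31,31)); m=cv2.morphologyEx(cv2.morphologyEx(m,cv2.MORPH_CLOSE,k),cv2.MORPH_OPEN,cv2.getStructuringElement(cv2.MORPH_ELLIPSE,(61,61)))
    c=max(cv2.findContours(m,cv2.RETR_EXTERNAL,cv2.CHAIN_APPROX_NONE)[0],key=cv2.contourArea)
    e=cv2.fitEllipse(cv2.convexHull(c)); q=(np.array(e[0])+.5)/6-.5; M=ray('top',*q,.016)
    zl=.016+Z[n]; a,b=proj('top',[*pl[n],zl+.028]); rr=np.hypot(xx-6*a-2.5,yy-6*b-2.5)/6
    kn=(rr<8)&(hs[...,0]<20)&(hs[...,1]>60)&(hs[...,2]>140)
    kc,l,st,ce=cv2.connectedComponentsWithStats(kn.astype(np.uint8)); i=1+st[1:,4].argmax(); kq=(ce[i]+.5)/6-.5; K=ray('top',*kq,zl+.028)
    a,b=proj('top',[*pl[n],zl]); rr=np.hypot(xx-6*a-2.5,yy-6*b-2.5)/6
    wm=(rr<20)&(hs[...,1]<60)&(hs[...,2]>150); kc,l,st,ce=cv2.connectedComponentsWithStats(wm.astype(np.uint8)); i=1+st[1:,4].argmax(); lm=(l==i).astype(np.uint8)
    e2=cv2.fitEllipse(cv2.convexHull(max(cv2.findContours(lm,cv2.RETR_EXTERNAL,cv2.CHAIN_APPROX_NONE)[0],key=cv2.contourArea))); lq=(np.array(e2[0])+.5)/6-.5; Lid=ray('top',*lq,zl)
    print(n,'mat',M[:2].round(4),np.round(np.array(e[1])/6,1),'knob',K[:2].round(4),'lid',Lid[:2].round(4),'off mm knob',((K-M)[:2]*1e3).round(1),'lid',((Lid-M)[:2]*1e3).round(1),'vs wristmat',((Lid[:2]-W[n])*1e3).round(1))
for nm in('top0','topG'):
    C=cloud('top',np.load(f'pics/{nm}.npz')['d']); q=C[125:165,345:385].reshape(-1,3); q=q[(q[:,2]>.14)&(q[:,2]<.16)]; print(nm,'mill',q.mean(0).round(4),len(q))
```

```text
1 mat [ 0.6749 -0.1273] [29.2 34.9] knob [ 0.6711 -0.1267] lid [ 0.6714 -0.1268] off mm knob [-3.8  0.6] lid [-3.5  0.5] vs wristmat [-2.8 -1.3]
2 mat [ 0.6473 -0.0274] [30.3 32.9] knob [ 0.6485 -0.0255] lid [ 0.6491 -0.0256] off mm knob [1.3 1.9] lid [1.8 1.9] vs wristmat [-2.9 -0.4]
3 mat [0.6476 0.083 ] [29.8 34.7] knob [0.6427 0.0815] lid [0.6434 0.0815] off mm knob [-4.8 -1.5] lid [-4.2 -1.5] vs wristmat [-3.1 -2. ]
4 mat [0.6288 0.1807] [29.4 35.7] knob [0.6238 0.1792] lid [0.6246 0.1794] off mm knob [-4.9 -1.5] lid [-4.1 -1.3] vs wristmat [-4.4 -2.6]
top0 mill [ 0.6961 -0.2486  0.148 ] 62
topG mill [ 0.6959 -0.2484  0.1485] 64
```

View pics/topG.png

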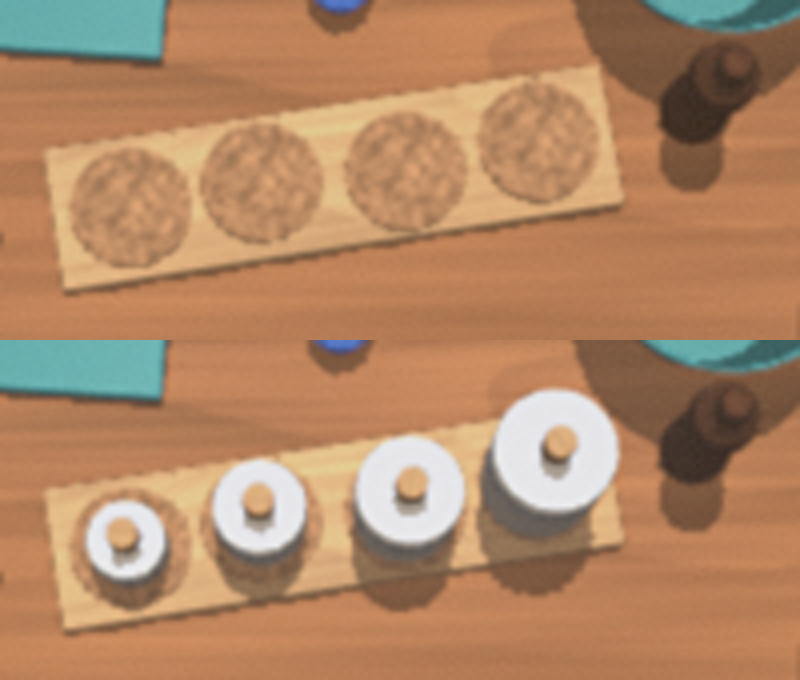

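```bash
python3 -c "
from station import bot,workorder
print(bot.read_state()['time']); print(workorder.job_done())"
```

```text
25.0
the job is handed in; nothing more can be done
None
```

I placed the four white canisters on the cork mats in order: XL on mat1 beside the mill, L on mat2, M on mat3 and S on mat4. Each was gripped by its knob and lowered until the mat took its weight. I handed the job in at 25.0 s with the arm clear and touching nothing.

- **Position:** in the last top view every canister looked upright and was within about 5 mm of its mat centre; the limit is 13 mm.
- **Mill:** it shifted by less than 1 mm in the depth readings.
- **Disagreement:** the wrist and top cameras differ by about 2–5 mm in x, and my top-view mat outlines were rough (axes 29 by 35 px where they should be about equal). The 5 mm figure is therefore approximate.

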